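# Uncouple the charged air bottle and stand it in the row

### The arm

A 7-joint arm with a two-finger parallel gripper is mounted at the origin on a cart in front of the work surface, level with it; the furniture and walls round the work are solid. World frame = base frame: x ahead of the robot, y to its left, z up, the work surface at z = 0. Lengths are in m, angles in degrees, forces in N, time in s.
With the tool pointing down it reaches from about 0.425 to 0.875 m from the base axis. Payload 4.7 kg.
Tool frame: the origin (TCP) lies between the finger pads; the fingertips stand env.tip_reach ahead of it and the grasp point (between the pads) lies 2 mm behind it (env.tip_reach is the distance from the TCP to the fingertips, in m); z points along the fingers, y is the line along which they close (so a half turn about z gives the same grasp; the last joint's range is limited). The gripper opens to 87 mm and grips with 3 to 60 N. Pads are 19 mm wide; open, the fingers measure 117 mm over their backs; the gripper's body (75 mm by 190 mm) begins 51 mm behind the grasp point.
Start: joints at [-73.734, 18.392, -4.016, 83.108, 1.295, 78.541, -3.26], TCP at [0.173, 0.626, 0.24] pointing down, gripper open.
Joint ranges: [-163.93, 163.93], [-17.29, 119.83], [-79.2, 71.16], [3.27, 140.29], [-89.18, 269.18], [5.43, 117.66], [-154.24, 154.24]. Speed limits (degrees/s): [147.25, 147.25, 180, 180, 180, 180, 180].

### API

Orientations are given as [roll, pitch, yaw] about the fixed x, y, z axes, in that order (R = Rz(yaw) Ry(pitch) Rx(roll)).
In Python, from cell import env gives the robot as it stands.
- The arm moves only by the shell command python3 steer.py FILE [FORCE], which reads ROWS from the file FILE. ROWS is a JSON list of rows, 1 to 8 of them, each written [[dx, dy, dz], turn, opening]: dx, dy, dz in m, then a turn about the tool's z in degrees, then the finger opening in m; each row is the pose to reach, as a shift and turn from the pose commanded when the command began, along the tool's axes at that moment; what a row does not reach only later rows make up. A row lasts 1/12 s, in which the tool goes at most 0.0417 m and 7.16 degrees, less where a joint would pass 70% of its speed; a pose out of reach is approached as far as the arm can. The fingers move at their own pace and stop on an object; FORCE is the grip in N (left out, the last holds). Time passes only in rows, so rows that do not move let the fingers close. It prints the time, the measured TCP pose, the force, the opening and the grip force at its end. Input that does not fit is refused with a message, and nothing moves.
- env.get_obs(): the state, without advancing time (a new reading comes with each control period).
- env.read_camera(name): name is "scene" or "top"; returns a dict with "color" (420x560x3 uint8, blue, green, red), "fx", "fy", "cx", "cy" (pixels), "world_from_camera" (4x4, takes a point from camera to world coordinates). Camera axes: x right, y down, z forward; pixel columns grow to the right and rows downward; lengths in m; the calibration is good to about 2 mm. A picture is of the moment at which its call begins. There is no depth.
- env.sign_off(): hands the job in; it is judged then, once.
The state is a dict: "time_s": time; "qpos": joint angles; "joint_velocities": joint speeds; "effort": joint torques, N m; "tool_pos": TCP position; "tool_rot": TCP orientation; "force": force on the tool from outside, world axes, zero at the start; "wrist_torque": the same for the moment, N m; "grip_width": finger opening in m; "grasp_force": force on a finger pad.
Only numpy, scipy, OpenCV 4.12 (cv2) and the standard library are available. Lean on these libraries where they do the work, as an engineer would, in place of code of your own. Each camera call takes 0.05 s, during which the arm holds its last target. There are 200 camera calls.

### The job

The little blue air bottle on the charging station is full. Pull back the brass spring sleeve of the quick coupler so that the bottle is released and slides down onto the foot of its cradle, and let the sleeve snap forward again. Then take the bottle out and stand it upright on the empty ring mark in the grey tray, between the red and the green bottle, setting it down gently and leaving those two, the orange- and the purple-capped paint jar beside the station and the small white bottle where they are.

Things in the scene. Friction and masses are not known exactly. Their poses are not given: they have to be found in the camera images.
- station: charging station, fixed: blue base plate 270 x 110 mm; white V cradle on a rail rising at 45 degrees away from the robot; at its top a quick coupler facing down the slope, on a column 0.26 m high with a gauge at its left. Origin under the plate, x level towards the column, z up. The cradle axis meets the foot stop at (-100, 0, 45) mm. Cradle at most 43 mm wide, ending 130 mm up from the stop
- sleeve_lip (a point): centre of the sleeve's front face, on the axis; moves with it. z points up the slope (pulling direction), y level across, x square down into the cradle. Lip: ring of 42 mm diameter, 7 mm thick, round a fixed 22 mm nose flush with it; knurled barrel of 35 mm behind. The 36 mm between lip and bottle shoulder are free but for the bottle's 16 mm valve and 9 mm stem; nothing lies under them for 45 mm
- sleeve (a joint): travel of the spring sleeve up the slope, m: 0 forward (home), 0.012 fully back. The spring takes about 6 N to start and 11 N fully back, and returns it by itself. From about 0.007 on, the claws let the bottle go: it is kicked out and slides by itself 40 mm down to the foot stop, within half a second
- blue_bottle: blue air bottle, white band, 0.19 to 0.31 kg. Body 44 mm diameter, straight to 93 mm from its flat underside; shoulder to 100, brass valve (16 mm) to 118, steel stem (9 mm), 16 mm collar at 142 to 148, tip at 153 mm. Origin at the centre of the underside, z along the axis to the nipple. Starts in the cradle 40 mm up from the foot stop, nipple 17 mm deep in the coupler; slides easily on the cradle
- nipple_tip (a point): tip of the blue bottle's nipple, on its axis, 153 mm from its underside
- coupler_mouth (a point): centre of the coupler's mouth, fixed, on the axis, 176 mm up from the foot stop; z points up the slope into the coupler
- tray: grey sheet-metal tray, fixed, 72 x 256 mm, rim 14 mm high and 3 mm thick, black mat with its top 6 mm up; three yellow ring marks of 60 mm diameter at y = -88, 0 and 88 mm, the middle one empty. Origin under its centre, y along the row, x square to it away from the robot, z up
- bay (a point): centre of the empty middle ring mark, on the mat's top; axes as the tray's. (Between station and tray, and behind the tray, stand spray booths up to 0.28 m high with ducts behind them; carry the bottle over them well above that)
- red_bottle: red air bottle, same shape and size as blue_bottle, standing upright in the tray beside the empty ring mark; origin at the centre of its underside, z up its axis
- green_bottle: green air bottle, same shape and size as blue_bottle, standing upright in the tray beside the empty ring mark; origin at the centre of its underside, z up its axis
- jar_orange: paint jar with an orange cap, 35 mm diameter, 49 mm high; a bystander, to be left alone; origin at the centre of its underside
- jar_purple: paint jar with a purple cap, 35 mm diameter, 49 mm high; a bystander, to be left alone; origin at the centre of its underside
- white_bottle: small white bottle with a white lid, 42 mm diameter, 70 mm high; a bystander, to be left alone; origin at the centre of its underside

How it is judged:
By the outcome, as a careful person would: the job done as asked, in the order asked, and still so for the second after the job is handed in, with the robot touching nothing.
It also fails if it takes over 70 s, if anything falls off the work surface, if the arm or the gripper's body presses on something with over 40 N, if the wrist force passes 120 N, or if a joint passes its speed limit or range.

## Working session

There is one attempt and no reset: what is moved stays moved. The work goes in short steps, Python scripts to look and compute and a shell command to move; the robot and the scene stay as the last step left them, time stands still between calls to the robot, and variables do not carry over. Pictures are saved under pics/ and viewed, at most 10 in all, crops included, and the job is handed in when it is done.

```bash
ls; mkdir -p pics
python3 - <<'E'
from cell import env
import cv2,numpy as np
for n in ("scene","top"):
    c=env.read_camera(n); cv2.imwrite(f"pics/{n}0.png",c["color"])
    print(n,c["fx"],c["fy"],c["cx"],c["cy"]);print(np.round(c["world_from_camera"],4))
o=env.get_obs();print(env.tip_reach,o["tool_pos"],o["tool_rot"],o["force"],o["grip_width"],o["time_s"])
E
```

```text
cell.py
pics
steer.py
scene 405.14808049376444 405.14808049376444 284.6768156955532 210.9597115687511
[[ 0.7326 -0.4742  0.4883 -0.1847]
 [-0.6806 -0.5002  0.5354 -0.7152]
 [-0.0097 -0.7246 -0.6891  1.1093]
 [ 0.      0.      0.      1.    ]]
top 467.77601219552304 467.77601219552304 276.09033583383535 207.4812933504859
[[ 0.365  -0.8866  0.284   0.0033]
 [-0.931  -0.3499  0.104  -0.1163]
 [ 0.0072 -0.3023 -0.9532  1.7847]
 [ 0.      0.      0.      1.    ]]
0.017 [0.17319647 0.62602378 0.23857781] [-1.79902776e+02  6.58312909e-03  1.64540614e+02] [-0.59203405  0.6617464  -0.72779458] 0.08659007877035996 0.1
```

View pics/scene0.png

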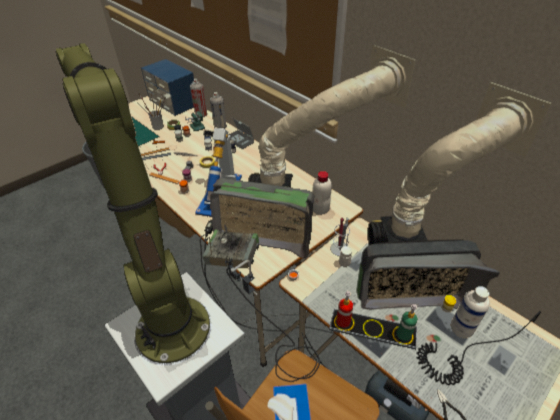

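View pics/top0.png

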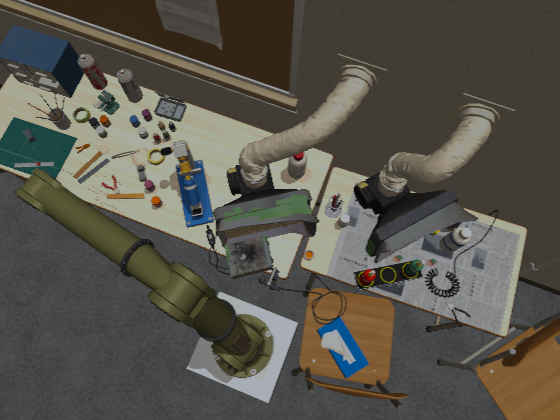

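The scene view shows the station at about (220,170) and the tray at about (373,328). The top view shows them at about (190,185) and (389,275). I'll enlarge both.

Run:
```python
import cv2,numpy as np
s=cv2.imread("pics/scene0.png");t=cv2.imread("pics/top0.png")
a=cv2.resize(t[130:235,135:235],None,fx=5.7,fy=5.7,interpolation=cv2.INTER_CUBIC)[:600]
b=cv2.resize(s[115:220,170:240-0],None,fx=5.7,fy=5.7,interpolation=cv2.INTER_CUBIC)[:600,:]
o=np.hstack([a[:, :],b])[:, :]; o=cv2.resize(o,(800,int(o.shape[0]*800/o.shape[1])),interpolation=cv2.INTER_AREA);print(o.shape, 800/(170*5.7)*5.7)
cv2.imwrite("pics/st.png",o)
a=cv2.resize(t[250:300,345:435],None,fx=4.4,fy=4.4,interpolation=cv2.INTER_CUBIC)
b=cv2.resize(s[285:355,325:425],None,fx=4,fy=4,interpolation=cv2.INTER_CUBIC)
h=max(a.shape[0],b.shape[0]);p=lambda i:cv2.copyMakeBorder(i,0,h-i.shape[0],0,0,cv2.BORDER_CONSTANT)
o=np.hstack([p(a),p(b)]);print(o.shape);cv2.imwrite("pics/tr.png",o)
```

```text
(493, 800, 3) 4.705882352941177
(280, 796, 3)
```

View pics/st.png

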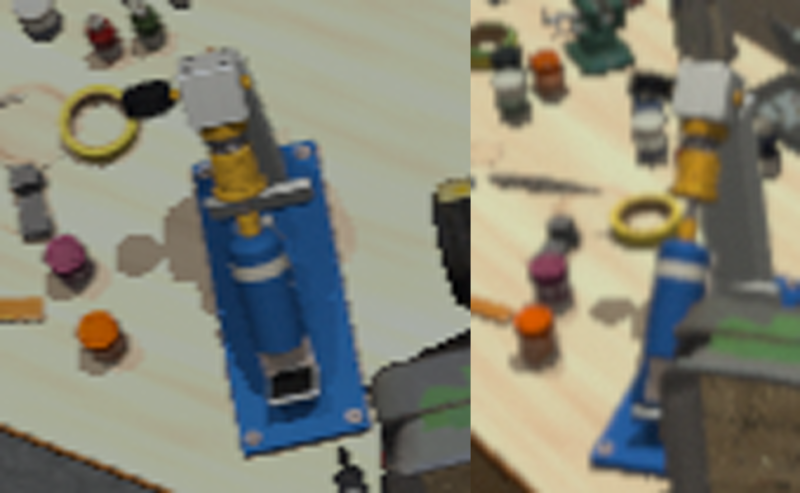

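View pics/tr.png

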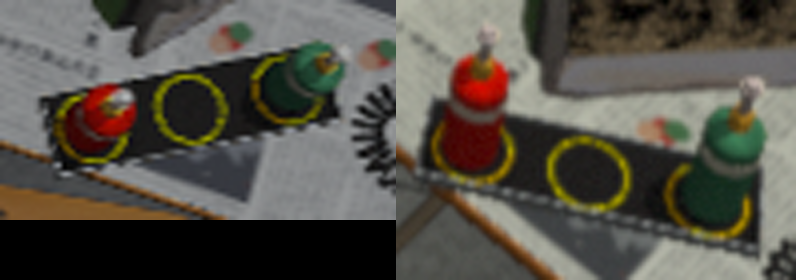

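The station (left half: top view, right half: scene view) shows the plate with corners near crop (192,168), (315,142), (368,430) and (243,455). The sleeve lip is at about (240,195) and both jars stand at the plate's left. In the tray, the empty ring is centred near crop (190,110) in the top view and (588,173) in the scene view. Next I measure these.

```bash
cat > h.py <<'E'
import cv2,numpy as np
def ray(c,p):
    T=np.array(c["world_from_camera"]);d=T[:3,:3]@np.array([(p[0]-c["cx"])/c["fx"],(p[1]-c["cy"])/c["fy"],1]);return T[:3,3],d
def plane(c,p,z):
    o,d=ray(c,p);return o+d*(z-o[2])/d[2]
def tri(c1,p1,c2,p2):
    o1,d1=ray(c1,p1);o2,d2=ray(c2,p2)
    s=np.linalg.lstsq(np.c_[d1,-d2],o2-o1,rcond=None)[0];a,b=o1+s[0]*d1,o2+s[1]*d2
    return (a+b)/2,np.linalg.norm(a-b)
def proj(c,P):
    T=np.linalg.inv(c["world_from_camera"]);q=T[:3,:3]@P+T[:3,3];return np.array([c["fx"]*q[0]/q[2]+c["cx"],c["fy"]*q[1]/q[2]+c["cy"]])
E
cat > m.py <<'E'
from cell import env
from h import *
T=env.read_camera("top");S=env.read_camera("scene")
def hsv(c):return cv2.cvtColor(c["color"],cv2.COLOR_BGR2HSV)
def blob(c,box,lo,hi):
    x0,y0,x1,y1=box;m=cv2.inRange(hsv(c)[y0:y1,x0:x1],lo,hi);return m,np.array([x0,y0])
# plate
m,o=blob(T,(165,140,225,235),(100,120,60),(125,255,255))
m=cv2.morphologyEx(m,cv2.MORPH_CLOSE,np.ones((3,3)))
cn=max(cv2.findContours(m,0,1)[0],key=cv2.contourArea)
r=cv2.minAreaRect(cv2.convexHull(cn));print("rect",r[0]+o,r[1],r[2])
q=cv2.approxPolyDP(cv2.convexHull(cn),4,True)[:,0]+o
for p in q: print("corner",p,np.round(plane(T,p,.01),4))
for p in cv2.boxPoints(r)+o: print("box",p,np.round(plane(T,p,.01),4))
# ring
ctr=[]
for c,b in ((T,(376,260,400,290)),(S,(360,315,388,342))):
    m,o=blob(c,b,(20,120,90),(35,255,255));n,l,st,ce=cv2.connectedComponentsWithStats(m)
    i=1+np.argmax(st[1:,4]);pts=np.argwhere(l==i)[:,::-1]+o
    e=cv2.fitEllipse(pts.astype(np.float32));print("ring",ce[i]+o,st[i],e);ctr.append((pts.max(0)+pts.min(0))/2)
    print(plane(c,e[0],.006),plane(c,ctr[-1],.006))
print("tri",tri(T,ctr[0],S,ctr[1]))
# outer rings/caps: red, green bodies; jars
for nm,lo,hi,bt,bs in (("red",(0,150,60),(8,255,255),(350,255,385,300),(325,285,360,340)),("green",(70,80,20),(95,255,255),(395,255,425,290),(390,300,422,350)),
  ("purple",(155,70,50),(175,255,255),(140,175,160,200),(180,165,195,185)),("orange",(5,180,120),(14,255,255),(148,190,165,212),(176,178,192,192))):
    g=[]
    for c,b in ((T,bt),(S,bs)):
        m,o=blob(c,b,lo,hi);n,l,st,ce=cv2.connectedComponentsWithStats(m);i=1+np.argmax(st[1:,4]);g.append(ce[i]+o)
    print(nm,np.round(g,1).tolist(),tri(T,g[0],S,g[1]))
E
python3 m.py
```

```text
rect [193.9807682  192.90385056] (62.5610466003418, 27.848491668701172) 78.69007110595703
corner [212 221] [0.3873 0.2919 0.01  ]
corner [187 226] [0.3326 0.3748 0.01  ]
corner [177 168] [0.5409 0.5155 0.01  ]
corner [201 161] [0.6052 0.4371 0.01  ]
box [174.19230843 164.96154404] [0.5489 0.5318 0.01  ]
box [201.5        159.50000381] [0.612 0.438 0.01 ]
box [213.76922607 220.84616089] [0.3904 0.2857 0.01  ]
box [186.46153641 226.30769348] [0.3307 0.3763 0.01  ]
ring [384.82352941 268.76470588] [ 4  7 13  6 17] ((386.4632568359375, 270.5960693359375), (7.110018253326416, 12.190404891967773), 76.15260314941406)
[ 0.45224702 -0.40821305  0.006     ] [ 0.45564275 -0.4052949   0.006     ]
ring [379.02083333 329.41666667] [12  5 12 18 48] ((374.4005126953125, 328.3443603515625), (15.001801490783691, 17.182720184326172), 140.89393615722656)
[ 0.44346324 -0.42160373  0.006     ] [ 0.44985366 -0.42832515  0.006     ]
tri (array([ 0.47019937, -0.41500601, -0.03657553]), np.float64(0.008922554614538438))
red [[368.5, 275.2], [343.2, 319.9]] (array([ 0.40127917, -0.34409984,  0.01265472]), np.float64(0.01695938407467626))
green [[415.9, 265.6], [403.7, 333.3]] (array([ 0.50078726, -0.49898501,  0.0128109 ]), np.float64(0.023039138873994856))
purple [[148.5, 183.6], [186.3, 171.9]] (array([0.42980199, 0.57994007, 0.04296377]), np.float64(0.002132711763934678))
orange [[155.8, 200.1], [182.9, 182.6]] (array([0.37686007, 0.52091208, 0.04915084]), np.float64(0.0016481810018697503))
```

```bash
cat > m2.py <<'E'
from cell import env
from h import *
T=env.read_camera("top");S=env.read_camera("scene");K=8
def up(c,b):
    x0,y0,x1,y1=b;I=cv2.resize(c["color"][y0:y1,x0:x1],None,fx=K,fy=K,interpolation=cv2.INTER_CUBIC);return I,lambda p:(np.asarray(p,float)+.5)/K-.5+np.array([x0,y0])
C=[]
for c,b in ((T,(374,260,404,292)),(S,(355,312,392,344))):
    I,f=up(c,b);B,G,R=[I[...,k].astype(float) for k in range(3)];y=np.minimum(G,R)-B
    m=(y>40).astype(np.uint8)*255
    cs=[x for x in cv2.findContours(m,cv2.RETR_CCOMP,cv2.CHAIN_APPROX_NONE)[0] if len(x)>150]
    for x in cs:
        e=cv2.fitEllipse(x);p=f(e[0]);print("ell",np.round(p,2),np.round(np.array(e[1])/K,2),np.round(plane(c,p,.006),4))
    C.append(f(cv2.fitEllipse(max(cs,key=len))[0]))
print("tri",tri(T,C[0],S,C[1]))
I,f=up(T,(165,140,225,235));B,G,R=[I[...,k].astype(float) for k in range(3)]
m=((B-R)>35).astype(np.uint8)*255
cn=max(cv2.findContours(m,0,cv2.CHAIN_APPROX_NONE)[0],key=cv2.contourArea)
h=cv2.convexHull(cn);bp=cv2.approxPolyDP(h,25,True)[:,0].astype(float);print("n",len(bp))
L=[]
pts=cn[:,0].astype(float)
bp=cv2.boxPoints(cv2.minAreaRect(h)) if len(bp)!=4 else bp
for i in range(4):
    a,b=bp[i],bp[(i+1)%4];u=(b-a)/np.linalg.norm(b-a);n=np.array([-u[1],u[0]])
    t=(pts-a)@u;s=(pts-a)@n;k=(t>.1*np.linalg.norm(b-a))&(t<.9*np.linalg.norm(b-a))&(abs(s)<14)
    vx,vy,x,y=cv2.fitLine(pts[k].astype(np.float32),cv2.DIST_HUBER,0,.01,.01).ravel();L.append(np.cross([x,y,1],[x+vx,y+vy,1]))
Q=[]
for i in range(4):
    p=np.cross(L[i-1],L[i]);p=f(p[:2]/p[2]);Q.append(plane(T,p,.01)[:2]);print("cor",np.round(p,2),np.round(Q[-1],4))
Q=np.array(Q);print("sides",np.linalg.norm(np.roll(Q,-1,0)-Q,axis=1),"ctr",Q.mean(0),[np.degrees(np.arctan2(*(Q[(i+1)%4]-Q[i])[::-1])) for i in range(4)])
E
python3 m2.py
```

```text
ell [387.72 274.37] [16.05 17.33] [ 0.4401 -0.417   0.006 ]
ell [387.81 274.39] [12.6  13.81] [ 0.4402 -0.4174  0.006 ]
ell [402.67 269.09] [1.91 9.91] [ 0.4806 -0.4644  0.006 ]
ell [372.71 327.98] [18.1  22.35] [ 0.4407 -0.4174  0.006 ]
ell [372.69 328.17] [14.21 17.27] [ 0.4402 -0.4177  0.006 ]
tri (array([ 0.44036282, -0.41722433,  0.00610832]), np.float64(0.0006558314126938903))
n 4
cor [199.78 153.17] [0.6353 0.4562]
cor [213.43 220.64] [0.3907 0.2872]
cor [186.07 226.6 ] [0.3291 0.3772]
cor [180.35 191.88] [0.452  0.4591]
sides [0.29726758 0.10904648 0.14774026 0.18327305] ctr [0.45177081 0.39492305] [np.float64(-145.36787658079226), np.float64(124.41509710719095), np.float64(33.654439243823006), np.float64(-0.9053645511566893)]
```

```bash
cat > ov.py <<'E'
import sys
from cell import env
from h import *
O=np.array([.4713,.4085,0]);yw=np.radians(34.4);ex=np.array([np.cos(yw),np.sin(yw),0]);ey=np.array([-ex[1],ex[0],0]);ez=np.array([0,0,1.])
st=lambda x,y,z:O+ex*x/1e3+ey*y/1e3+ez*z/1e3
ax=lambda b,y=0,h=0:st(-100+.7071*b-.7071*h,y,45+.7071*b+.7071*h)  # b along, h perp up
if __name__=="__main__":
  print("lip",ax(176),"r",np.hypot(*ax(176)[:2]),"collar",ax(145))
  out=[];k=6
  for n,(x0,y0,x1,y1) in (("top",(165,135,232,235)),("scene",(185,120,250,220))):
    c=env.read_camera(n);I=cv2.resize(c["color"][y0:y1,x0:x1],None,fx=k,fy=k,interpolation=cv2.INTER_CUBIC)
    f=lambda P:tuple(int(v) for v in (proj(c,P)-[x0,y0]+.5)*k)
    for b in (40,140,158,176): cv2.circle(I,f(ax(b)),3,(0,0,255),-1)
    for b,h in ((133,22),(133,-22)):cv2.circle(I,f(ax(b,0,h)),2,(0,255,0),-1)
    for b,r in ((133,22),(176,21)):
      cv2.polylines(I,[np.array([f(ax(b,r*np.cos(t),r*np.sin(t))) for t in np.linspace(0,6.28,40)])],True,(255,0,255),1)
    cv2.polylines(I,[np.array([f(st(x,y,10)) for x,y in ((-135,-55),(135,-55),(135,55),(-135,55))])],True,(0,255,255),1)
    out.append(I)
  cv2.imwrite("pics/ov.png",np.hstack(out)[:600,:800])
E
python3 ov.py
```

```text
lip [0.49147369 0.42231322 0.1694496 ] r 0.6479929369415462 collar [0.47338712 0.40992908 0.1475295 ]
```

View pics/ov.png

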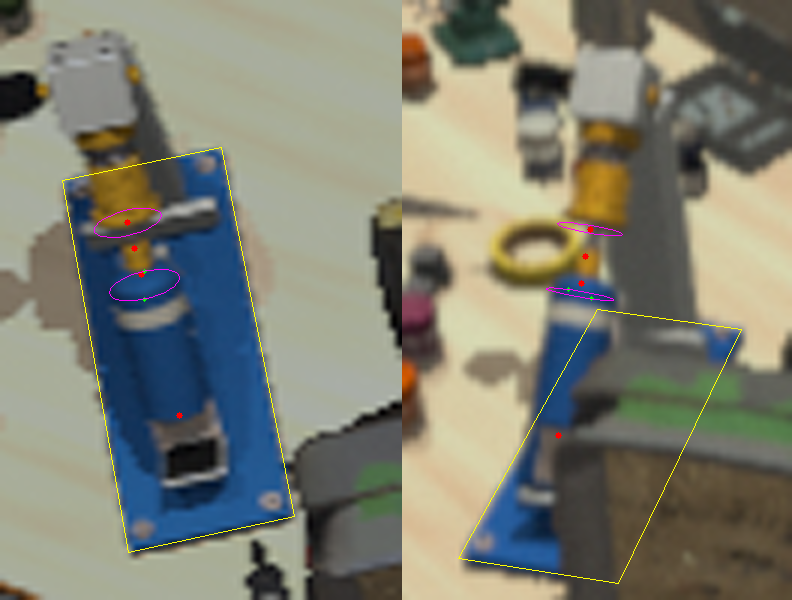

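Plate and axis overlay agree with the image to within about 3 mm (predicted lip at (127,222), bottle shoulder at (144,285)). The tool has to stay vertical, so the fingers will straddle the stem and push the lip's upper front edge. First the arm goes up and turns.

```bash
cat > go.py <<'E'
import sys
from cell import env
from ov import *
def to(P,yaw=None):
    o=env.get_obs();p=np.array(o["tool_pos"]);r,pi,y=np.radians(o["tool_rot"])
    from scipy.spatial.transform import Rotation as Ro
    R=Ro.from_euler("xyz",[r,pi,y]).as_matrix();print("shift",np.round(R.T@(P-p),4),"turn",None if yaw is None else round((np.degrees(y)-yaw+90)%180-90 if 0 else (np.degrees(y)-yaw+180)%360-180,1),"q",np.round(o["qpos"],0),"w",round(o["grip_width"],4))
E
echo '[[[0, 0, -0.03], 7, 0.087], [[0, 0, -0.065], 14, 0.087], [[0, 0, -0.1], 21, 0.087], [[0, 0, -0.135], 28, 0.087], [[0, 0, -0.16], 35, 0.087], [[0, 0, -0.16], 42, 0.087], [[0, 0, -0.16], 49, 0.087], [[0, 0, -0.16], 56, 0.087]]' > m.json && python3 steer.py m.json
echo '[[[0, 0, 0], 7, 0.027], [[0, 0, 0], 14, 0.027], [[0, 0, 0], 21, 0.027], [[0, 0, 0], 28, 0.027], [[0, 0, 0], 35, 0.027], [[0, 0, 0], 42, 0.027], [[0, 0, 0], 49, 0.027], [[0, 0, 0], 56, 0.027]]' > m.json && python3 steer.py m.json
python3 -c "
from go import *
M=ax(176);to(np.array([*(M-.026*ex)[:2],.38]),34.4)"
```

```text
time_s: 1.07
tool_pos: [0.1733, 0.6267, 0.4005]
tool_rot: [180.0, -0.1, 108.2]
force: [0.3, 0.1, -0.5]
grip_width: 0.0868
grasp_force: 0.0
time_s: 1.73
tool_pos: [0.1732, 0.6265, 0.3996]
tool_rot: [-180.0, -0.0, 52.2]
force: [-0.3, -0.6, -0.3]
grip_width: 0.0418
grasp_force: 0.0
shift [0.009  0.3687 0.0196] turn 17.8 q [ -84.   17.   10.   67.   -3.   96. -113.] w 0.0418
```

```bash
echo '[[[0.001, 0.04, 0], 4, 0.027], [[0.002, 0.08, 0], 8, 0.027], [[0.003, 0.12, 0], 12, 0.027], [[0.004, 0.16, 0], 17.8, 0.027], [[0.005, 0.2, 0], 17.8, 0.027], [[0.006, 0.24, 0], 17.8, 0.027], [[0.007, 0.28, 0], 17.8, 0.027], [[0.008, 0.32, 0.01], 17.8, 0.027]]' > m.json && python3 steer.py m.json
python3 -c "
from go import *
M=ax(176);to(np.array([*(M-.026*ex)[:2],.30]),34.4)"
```

```text
time_s: 2.4
tool_pos: [0.4339, 0.4373, 0.3918]
tool_rot: [-179.9, -0.2, 34.8]
force: [0.2, 0.8, 0.5]
grip_width: 0.0267
grasp_force: 0.0
shift [0.0124 0.0451 0.0918] turn 0.4 q [-65.  13.  22.  74.  -5.  94. -99.] w 0.0267
```

```bash
echo '[[[0.006, 0.022, 0.02], 0.2, 0.027], [[0.0124, 0.0451, 0.05], 0.4, 0.027], [[0.0124, 0.0451, 0.08], 0.4, 0.027], [[0.0124, 0.0451, 0.0918], 0.4, 0.027], [[0.0124, 0.0451, 0.0918], 0.4, 0.027], [[0.0124, 0.0451, 0.0918], 0.4, 0.027]]' > m.json && python3 steer.py m.json
python3 - <<'E'
from go import *
M=ax(176);to(np.array([*(M-.026*ex)[:2],.1864]),34.4)
k=6;out=[]
for n,(x0,y0,x1,y1) in (("top",(150,120,216,220)),("scene",(175,110,241,210))):
    c=env.read_camera(n);out.append(cv2.resize(c["color"][y0:y1,x0:x1],None,fx=k,fy=k,interpolation=cv2.INTER_CUBIC))
cv2.imwrite("pics/a.png",np.hstack(out)[:600,:800])
E
```

```text
time_s: 2.9
tool_pos: [0.467, 0.4095, 0.2982]
tool_rot: [-180.0, 0.0, 34.5]
force: [0.2, -0.1, 1.2]
grip_width: 0.0271
grasp_force: 0.0
shift [0.0015 0.0034 0.1118] turn 0.1 q [-62.  14.  23.  83.  -6.  84. -95.] w 0.0271
```

View pics/a.png

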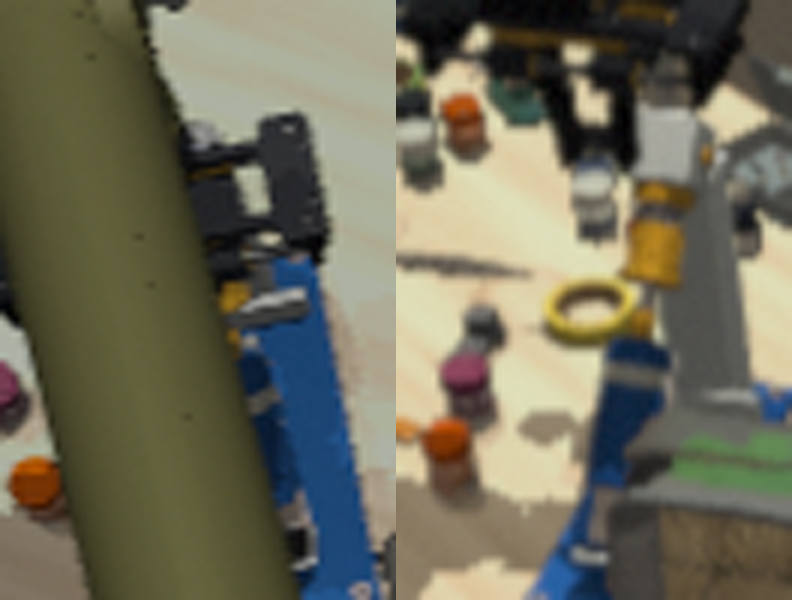

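The open fingers hang above and on the robot side of the coupler (scene, fingers at about (580,120)). The scene is undisturbed, so the fingers can go down.

```bash
echo '[[[0.0015, 0.0034, 0.02], 0, 0.027], [[0.0015, 0.0034, 0.04], 0, 0.027], [[0.0015, 0.0034, 0.06], 0, 0.027], [[0.0015, 0.0034, 0.075], 0, 0.027], [[0.0015, 0.0034, 0.085], 0, 0.027], [[0.0015, 0.0034, 0.085], 0, 0.027]]' > m.json && python3 steer.py m.json
echo '[[[0, 0, 0.008], 0, 0.027], [[0, 0, 0.016], 0, 0.027], [[0, 0, 0.024], 0, 0.027], [[0, 0, 0.027], 0, 0.027], [[0, 0, 0.027], 0, 0.027]]' > m.json && python3 steer.py m.json
python3 -c "
from go import *
M=ax(176);to(np.array([*(M-.026*ex)[:2],.1864]),34.4)"
```

```text
time_s: 3.5
tool_pos: [0.4704, 0.4067, 0.2119]
tool_rot: [180.0, 0.1, 34.4]
force: [-0.3, 0.4, -0.2]
grip_width: 0.0271
grasp_force: 0.0
time_s: 3.92
tool_pos: [0.4708, 0.4059, 0.1848]
tool_rot: [180.0, 0.1, 34.3]
force: [-0.3, 0.3, -0.6]
grip_width: 0.0268
grasp_force: 0.0
shift [ 0.0003 -0.0018 -0.0016] turn -0.1 q [-62.  17.  23.  92.  -7.  72. -94.] w 0.0268
```

```bash
echo '[[[0.0015, -0.001, 0], 0, 0.027], [[0.003, -0.0018, 0], 0, 0.027], [[0.003, -0.0018, 0], 0, 0.027]]' > m.json && python3 steer.py m.json; echo '[[[0.0015, 0, -0.0015], 0, 0.027], [[0.003, 0, -0.003], 0, 0.027], [[0.0045, 0, -0.0045], 0, 0.027], [[0.0045, 0, -0.0045], 0, 0.027], [[0.0045, 0, -0.0045], 0, 0.027]]' > m.json && python3 steer.py m.json
```

```text
time_s: 4.17
tool_pos: [0.473, 0.4101, 0.1863]
tool_rot: [-180.0, -0.1, 34.4]
force: [-0.3, 0.2, -0.3]
grip_width: 0.0268
grasp_force: 0.0
time_s: 4.58
tool_pos: [0.4766, 0.4121, 0.1905]
tool_rot: [-180.0, -0.0, 34.3]
force: [0.6, -0.4, -0.7]
grip_width: 0.0269
grasp_force: 0.0
```

```bash
echo '[[[0.001, 0, 0], 0, 0.027], [[0.002, 0, 0], 0, 0.027], [[0.003, 0, 0], 0, 0.027], [[0.003, 0, 0], 0, 0.027]]' > m.json && python3 steer.py m.json; echo '[[[0.001, 0, 0], 0, 0.027], [[0.002, 0, 0], 0, 0.027], [[0.003, 0, 0], 0, 0.027], [[0.003, 0, 0], 0, 0.027]]' > m.json && python3 steer.py m.json
```

```text
time_s: 4.92
tool_pos: [0.479, 0.4138, 0.1902]
tool_rot: [180.0, -0.0, 34.3]
force: [0.1, 0.7, 0.4]
grip_width: 0.0269
grasp_force: 0.0
time_s: 5.25
tool_pos: [0.4804, 0.4149, 0.1899]
tool_rot: [-180.0, 0.2, 34.3]
force: [-4.1, -2.1, 1.1]
grip_width: 0.027
grasp_force: 1.9
```

```bash
echo '[[[0.001, 0, -0.001], 0, 0.027], [[0.002, 0, -0.002], 0, 0.027], [[0.003, 0, -0.003], 0, 0.027], [[0.0045, 0, -0.0045], 0, 0.027], [[0.0045, 0, -0.0045], 0, 0.027]]' > m.json && python3 steer.py m.json; python3 -c "
from go import *
for n in ('top','scene'): cv2.imwrite('pics/b_'+n+'.png',env.read_camera(n)['color'])"
```

```text
time_s: 5.67
tool_pos: [0.4822, 0.416, 0.1924]
tool_rot: [180.0, 0.5, 34.3]
force: [-6.5, -4.4, -2.7]
grip_width: 0.0271
grasp_force: 3.7
```

```bash
echo '[[[0.0015, 0, -0.0015], 0, 0.027], [[0.003, 0, -0.003], 0, 0.027], [[0.0045, 0, -0.0045], 0, 0.027], [[0.006, 0, -0.006], 0, 0.027], [[0.006, 0, -0.006], 0, 0.027], [[0.006, 0, -0.006], 0, 0.027]]' > m.json && python3 steer.py m.json
python3 - <<'E'
from go import *
k=6;c=env.read_camera("scene");cv2.imwrite("pics/c.png",cv2.resize(c["color"][110:210,175:260],None,fx=k,fy=k,interpolation=cv2.INTER_CUBIC))
E
```

```text
time_s: 6.27
tool_pos: [0.4864, 0.4184, 0.1974]
tool_rot: [179.9, 0.7, 34.3]
force: [-7.8, -5.0, -4.2]
grip_width: 0.0267
grasp_force: 4.7
```

View pics/c.png

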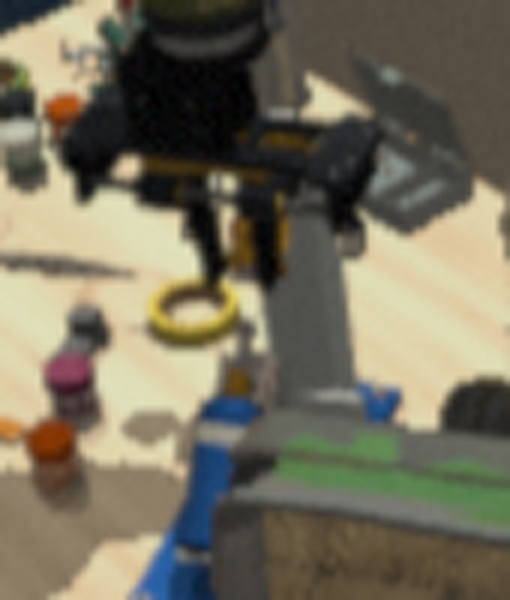

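The bottle has slid down: its stem is now free at about (245,330) and the shoulder is at (230,405). I back off so the sleeve snaps home, then go up.

```bash
echo '[[[-0.006, 0, 0.006], 0, 0.027], [[-0.012, 0, 0.01], 0, 0.027], [[-0.018, 0, 0.01], 0, 0.027], [[-0.024, 0, 0.005], 0, 0.027], [[-0.024, 0, -0.02], 0, 0.027], [[-0.024, 0, -0.05], 0, 0.04], [[-0.024, 0, -0.08], 0, 0.06], [[-0.024, 0, -0.1], 0, 0.06]]' > m.json && python3 steer.py m.json
python3 - <<'E'
from go import *
k=6;c=env.read_camera("scene");cv2.imwrite("pics/d.png",cv2.resize(c["color"][110:210,175:260],None,fx=k,fy=k,interpolation=cv2.INTER_CUBIC))
for b in (100,118,145,153,176): print(b,(proj(c,ax(b))-[175,110]+.5)*k)
E
```

```text
time_s: 6.98
tool_pos: [0.4715, 0.4085, 0.3058]
tool_rot: [-179.9, -0.4, 34.3]
force: [0.5, 0.3, 0.2]
grip_width: 0.0396
grasp_force: 0.0
100 [230.48786214 404.25519114]
118 [234.6460774  377.00597369]
145 [240.88137054 336.14544868]
153 [242.72839722 324.04169057]
176 [248.03740876 289.25118529]
```

View pics/d.png

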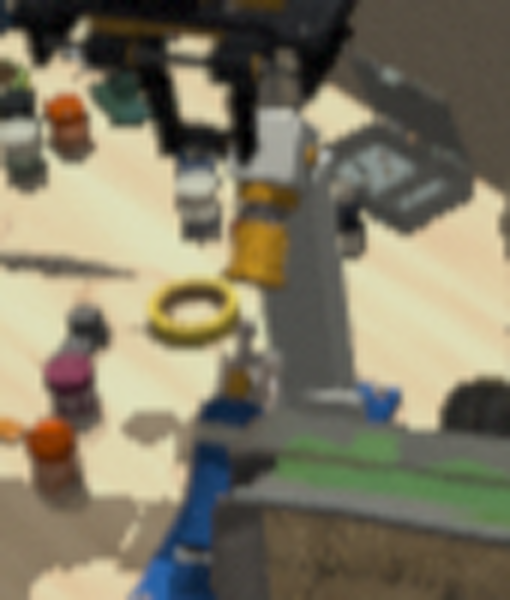

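The sleeve is home again (lip at about (258,280)), and the bottle lies on the foot stop with its tip at about (246,322), as predicted. Next I go to the collar.

```bash
python3 -c "
from go import *
P=ax(145)-.006*ex-.0015*ey;P[2]=.1565;to(P,34.4)"
```

```text
shift [-0.0071  0.002   0.1531] turn -0.1 q [-62.  14.  23.  82.  -6.  84. -95.] w 0.0436
```

```bash
echo '[[[-0.007, 0.002, 0.03], 0, 0.044], [[-0.007, 0.002, 0.06], 0, 0.044], [[-0.007, 0.002, 0.09], 0, 0.044], [[-0.007, 0.002, 0.11], 0, 0.044], [[-0.007, 0.002, 0.125], 0, 0.044], [[-0.007, 0.002, 0.135], 0, 0.044], [[-0.007, 0.002, 0.135], 0, 0.044]]' > m.json && python3 steer.py m.json 12; python3 -c "
from go import *
P=ax(145)-.006*ex-.0015*ey;P[2]=.1565;to(P,34.4)"
```

```text
time_s: 7.62
tool_pos: [0.4649, 0.4017, 0.1644]
tool_rot: [180.0, 0.1, 34.3]
force: [-0.7, -0.1, 0.2]
grip_width: 0.0443
grasp_force: 0.0
shift [ 0.0056 -0.0005  0.0078] turn -0.1 q [-62.  17.  22.  95.  -7.  69. -94.] w 0.0443
```

```bash
echo '[[[0.003, 0, 0.004], 0, 0.044], [[0.0056, 0, 0.0078], 0, 0.044], [[0.0056, 0, 0.0078], 0, 0.03], [[0.0056, 0, 0.0078], 0, 0.01], [[0.0056, 0, 0.0078], 0, 0.005], [[0.0056, 0, 0.0078], 0, 0.005], [[0.0056, 0, 0.0078], 0, 0.005]]' > m.json && python3 steer.py m.json 12; echo '[[[0, 0, 0], 0, 0.005], [[0, 0, 0], 0, 0.005], [[0, 0, 0], 0, 0.005]]' > m.json && python3 steer.py m.json 12
python3 - <<'E'
from go import *
print(env.get_obs()["tool_pos"])
k=6;c=env.read_camera("scene");cv2.imwrite("pics/e.png",cv2.resize(c["color"][130:210,185:255],None,fx=k,fy=k,interpolation=cv2.INTER_CUBIC))
E
```

```text
time_s: 8.2
tool_pos: [0.4703, 0.4054, 0.1584]
tool_rot: [-180.0, -0.0, 34.3]
force: [0.4, -0.1, -0.2]
grip_width: 0.0184
grasp_force: 0.0
time_s: 8.45
tool_pos: [0.47, 0.4056, 0.1584]
tool_rot: [-180.0, -0.0, 34.4]
force: [-2.1, 0.1, 2.8]
grip_width: 0.013
grasp_force: 12.0
[0.46999162 0.40560365 0.15836813]
```

View pics/e.png

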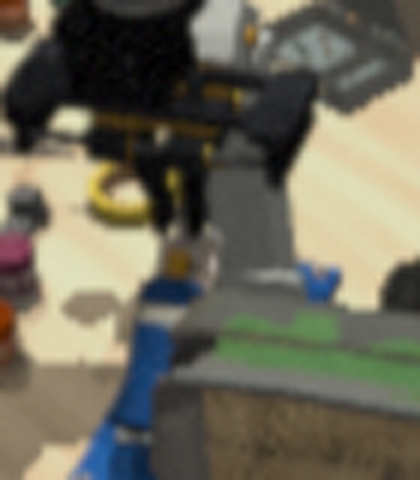

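The fingers hold the stem's top off-centre. The 13 mm opening, and the lip contact that came about 7 mm later than planned, both say the axis lies about 7 mm further along station x. I open and shift 7 mm forward.

```bash
echo '[[[0, 0, 0], 0, 0.03], [[0, 0, 0], 0, 0.03], [[0.002, 0, 0], 0, 0.03], [[0.004, 0, 0], 0, 0.03], [[0.006, 0, 0], 0, 0.03], [[0.0075, 0, 0.001], 0, 0.03], [[0.0075, 0, 0.001], 0, 0.03]]' > m.json && python3 steer.py m.json 12; echo '[[[0, 0, 0], 0, 0.005], [[0, 0, 0], 0, 0.005], [[0, 0, 0], 0, 0.005], [[0, 0, 0], 0, 0.005], [[0, 0, 0], 0, 0.005]]' > m.json && python3 steer.py m.json 12
```

```text
time_s: 9.08
tool_pos: [0.4767, 0.4096, 0.1566]
tool_rot: [180.0, 0.0, 34.3]
force: [0.9, -0.2, 0.5]
grip_width: 0.0299
grasp_force: 0.0
time_s: 9.5
tool_pos: [0.4762, 0.4097, 0.157]
tool_rot: [-180.0, -0.0, 34.4]
force: [0.1, 0.3, -0.2]
grip_width: 0.015
grasp_force: 12.0
```

```bash
echo '[[[-0.005, 0, -0.006], 0, 0.005], [[-0.01, 0, -0.012], 0, 0.005], [[-0.017, 0, -0.02], 0, 0.005], [[-0.024, 0, -0.028], 0, 0.005], [[-0.032, 0, -0.036], 0, 0.005], [[-0.04, 0, -0.044], 0, 0.005], [[-0.04, 0, -0.044], 0, 0.005]]' > m.json && python3 steer.py m.json 15
python3 - <<'E'
from go import *
k=5;o=[]
for n,(x0,y0,x1,y1) in (("top",(140,130,220,240)),("scene",(170,110,250,220))):
    c=env.read_camera(n);o.append(cv2.resize(c["color"][y0:y1,x0:x1],None,fx=k,fy=k,interpolation=cv2.INTER_CUBIC))
cv2.imwrite("pics/f.png",np.hstack(o))
E
```

```text
time_s: 10.08
tool_pos: [0.4429, 0.3868, 0.2035]
tool_rot: [-179.9, -0.2, 34.4]
force: [0.7, 0.8, -1.6]
grip_width: 0.0147
grasp_force: 15.0
```

View pics/f.png

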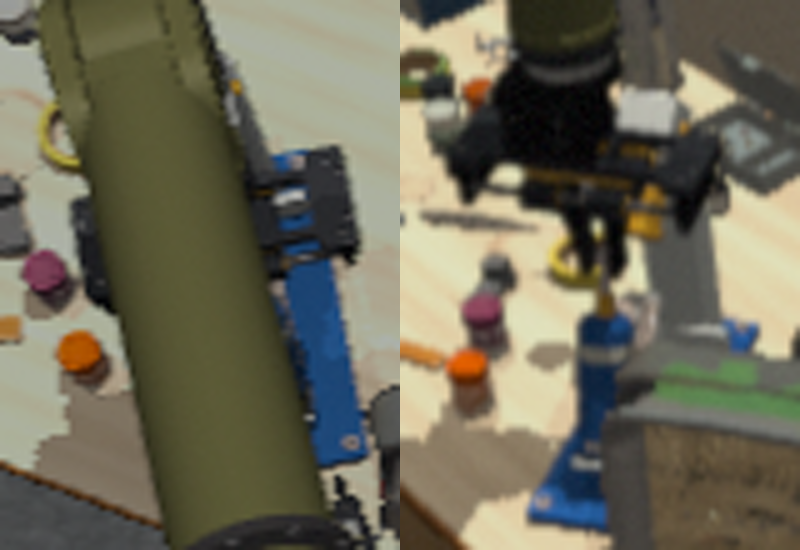

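The bottle hangs in the fingers and swings out of the cradle (scene: shoulder at (605,325), foot at about (590,440)). That was my tenth picture, so from here I check by measured numbers only.

```bash
echo '[[[-0.008, 0, -0.008], 0, 0.005], [[-0.016, 0, -0.016], 0, 0.005], [[-0.024, 0, -0.024], 0, 0.005], [[-0.032, 0, -0.034], 0, 0.005], [[-0.04, 0, -0.046], 0, 0.005], [[-0.048, 0, -0.06], 0, 0.005], [[-0.05, 0, -0.075], 0, 0.005], [[-0.05, 0, -0.09], 0, 0.005]]' > m.json && python3 steer.py m.json 15;  echo '[[[0, 0, -0.02], 0, 0.005], [[0, 0, -0.045], 0, 0.005], [[0, 0, -0.07], 0, 0.005], [[0, 0, -0.095], 0, 0.005], [[0, 0, -0.12], 0, 0.005], [[0, 0, -0.145], 0, 0.005], [[0, 0, -0.17], 0, 0.005], [[0, 0, -0.19], 0, 0.005]]' > m.json && python3 steer.py m.json 15
cat > axis.py <<'E'
from go import *
# bottle blue body axis from both views, near the tool
def axis():
    o=env.get_obs();p=np.array(o["tool_pos"]);r=[]
    for n in ("top","scene"):
        c=env.read_camera(n);a,b=proj(c,p),proj(c,p-[0,0,.15])
        I=c["color"].astype(float);m=((I[...,0]-I[...,2])>35).astype(np.uint8)
        z=np.zeros_like(m);cv2.line(z,tuple(int(round(v)) for v in a),tuple(int(round(v)) for v in b),1,16);m&=z
        k,l,st,ce=cv2.connectedComponentsWithStats(m)
        if k<2: print(n,"none",a,b);r.append(None);continue
        i=1+np.argmax(st[1:,4]);pts=np.argwhere(l==i)[:,::-1].astype(np.float32)
        w=cv2.minAreaRect(pts);print(n,"tcp",np.round(a,1),"down",np.round(b,1),"blob",np.round(ce[i],1),st[i],"rect",np.round(w[1],1),round(w[2],1));r.append((c,ce[i]))
    if all(r): print("body centre",*tri(*r[0],*r[1]),"tcp",p)
if __name__=="__main__":axis()
E
python3 axis.py
```

```text
time_s: 10.85
tool_pos: [0.401, 0.3581, 0.2929]
tool_rot: [-180.0, -0.0, 34.4]
force: [-0.6, 0.1, -3.9]
grip_width: 0.0147
grasp_force: 15.0
time_s: 11.52
tool_pos: [0.4016, 0.3581, 0.4844]
tool_rot: [-179.9, -0.2, 34.3]
force: [-0.1, 0.1, -2.3]
grip_width: 0.0145
grasp_force: 15.0
top none [174.13792724 165.42806841] [183.24909868 183.05213739]
scene tcp [192.2  97.4] down [199.5 137.4] blob [196.8 132.3] [191 125  12  16 162] rect [15. 11.] 90.0
```

```bash
echo '[[[0, 0, -0.015], 0, 0.005], [[0, 0, -0.03], 0, 0.005], [[0, 0, -0.05], 0, 0.005], [[0, 0, -0.07], 0, 0.005], [[-0.006, 0.018, -0.07], 0, 0.005], [[-0.013, 0.038, -0.07], 0, 0.005], [[-0.022, 0.065, -0.07], 0, 0.005], [[-0.034, 0.1, -0.07], 0, 0.005]]' > m.json && python3 steer.py m.json 15; python3 -c "
from go import *
to(np.array([.50,0,.555]),34.4)
c=env.read_camera('top')
a,b=plane(c,(365.9,278.9),.006),plane(c,(410.9,270),.006);print(a,b,np.linalg.norm(a-b),np.degrees(np.arctan2(*(a-b)[[1,0]])))"
```

```text
time_s: 12.28
tool_pos: [0.4294, 0.2579, 0.5492]
tool_rot: [-180.0, 0.1, 34.6]
force: [0.3, 0.2, -3.0]
grip_width: 0.015
grasp_force: 15.0
shift [-0.0884  0.2524 -0.0057] turn 0.2 q [-60.   2.  27.  67.  -1. 111. -88.] w 0.015
[ 0.39304144 -0.34468183  0.006     ] [ 0.4888222 -0.4948804  0.006    ] 0.17813917354898257 122.52542267537807
```

```bash
echo '[[[-0.013, 0.036, 0], 0, 0.005], [[-0.026, 0.072, 0], 0, 0.005], [[-0.039, 0.108, 0], 0, 0.005], [[-0.052, 0.144, 0], 0, 0.005], [[-0.065, 0.18, 0], 0, 0.005], [[-0.077, 0.216, 0], 0, 0.005], [[-0.088, 0.252, 0], 0, 0.005], [[-0.088, 0.252, 0], 0, 0.005]]' > m.json && python3 steer.py m.json 15; python3 -c "
from go import *
to(np.array([.46,-.30,.54]),32.5)"
```

```text
time_s: 13.0
tool_pos: [0.4999, -0.0105, 0.5505]
tool_rot: [179.8, 0.1, 33.5]
force: [-0.1, -3.3, -0.6]
grip_width: 0.0149
grasp_force: 15.0
shift [-0.1929  0.2195  0.0115] turn 1.0 q [-44.   2.  44.  68.  -1. 111. -57.] w 0.0149
```

```bash
echo '[[[-0.02, 0.023, 0], 0, 0.005], [[-0.045, 0.05, 0], 0, 0.005], [[-0.07, 0.08, 0], 0, 0.005], [[-0.095, 0.11, 0], 0.5, 0.005], [[-0.12, 0.14, 0], 1, 0.005], [[-0.15, 0.17, 0], 1, 0.005], [[-0.175, 0.2, 0.005], 1, 0.005], [[-0.193, 0.22, 0.01], 1, 0.005]]' > m.json && python3 steer.py m.json 15; python3 -c "
from go import *
to(np.array([.4403,-.4173,.45]),32.5)"
```

```text
time_s: 13.67
tool_pos: [0.4627, -0.2949, 0.5402]
tool_rot: [180.0, 0.0, 33.1]
force: [-0.1, -0.6, -2.4]
grip_width: 0.0146
grasp_force: 15.0
shift [-0.0856  0.0902  0.0903] turn 0.6 q [-17.  12.  60.  63. -11. 111. -18.] w 0.0146
```

```bash
echo '[[[-0.015, 0.016, 0], 0.6, 0.005], [[-0.035, 0.036, 0.01], 0.6, 0.005], [[-0.055, 0.056, 0.025], 0.6, 0.005], [[-0.07, 0.074, 0.045], 0.6, 0.005], [[-0.0856, 0.09, 0.06], 0.6, 0.005], [[-0.0856, 0.09, 0.075], 0.6, 0.005], [[-0.0856, 0.09, 0.085], 0.6, 0.005], [[-0.0856, 0.09, 0.085], 0.6, 0.005]]' > m.json && python3 steer.py m.json 15; python3 axis.py;python3 -c "
from go import *
to(np.array([.4403,-.4173,.35]),32.5)"
```

```text
time_s: 14.33
tool_pos: [0.4415, -0.4128, 0.4526]
tool_rot: [-179.7, 0.0, 32.6]
force: [0.5, 0.0, -3.8]
grip_width: 0.0151
grasp_force: 15.0
top tcp [422.4 248. ] down [408.2 258.2] blob [411.2 260.2] [410 260   4   2   5] rect [0.9 3.2] 71.6
scene tcp [398.9 223.1] down [387.9 264.9] blob [390.7 259. ] [384 251  16  17 194] rect [15.3 15.2] 8.7
body centre [ 0.4306788  -0.41827626  0.3385498 ] 0.006109132651581531 tcp [ 0.44151482 -0.41276829  0.45257595]
shift [-0.005   0.0028  0.1054] turn 0.3 q [ -3.  19.  61.  68. -17. 103.  -4.] w 0.0145
```

```bash
cat > tilt.py <<'E'
from go import *
o=env.get_obs();p=np.array(o["tool_pos"]);y=np.radians(o["tool_rot"][2])
tx=np.array([np.cos(y),np.sin(y),0]);ty=np.array([np.sin(y),-np.cos(y),0]);col=p+.0045*tx-.009*ez
c=env.read_camera("scene");I=c["color"].astype(float)
q=proj(c,p-[0,0,.1]);x0,y0=(q-[35,40]).astype(int)
m=((I[...,0]-np.maximum(I[...,2],I[...,1]*.95))>25).astype(np.uint8);w=np.zeros_like(m);w[y0:y0+90,x0:x0+70]=1;m&=w
m=cv2.morphologyEx(m,cv2.MORPH_CLOSE,np.ones((5,5),np.uint8))
k,l,st,ce=cv2.connectedComponentsWithStats(m);i=1+np.argmax(st[1:,4]);P=np.argwhere(l==i)[:,::-1]
print("blob",st[i],ce[i].round(1),"angle",cv2.minAreaRect(P.astype(np.float32)))
for th in (-15,0,15):
    t=np.radians(th);a=np.cos(t)*ez+np.sin(t)*-tx   # +: underside ahead (tray +x)
    e=np.cos(t)*tx+np.sin(t)*ez
    A=[proj(c,col+a*(b-.145)+.022*(np.cos(s)*e+np.sin(s)*ty)) for b in (0,.093) for s in np.linspace(0,6.3,60)]
    A=np.array(A);h=cv2.convexHull(A.astype(np.float32));M=cv2.moments(h);print(th,"x",A[:,0].min().round(1),A[:,0].max().round(1),"y",A[:,1].min().round(1),A[:,1].max().round(1),"c",round(M["m10"]/M["m00"],1),round(M["m01"]/M["m00"],1))
E
python3 tilt.py
```

```text
blob [385 251  16  16 167] [391.6 258.6] angle ((391.97991943359375, 259.1399841308594), (14.424980163574219, 14.424979209899902), 8.130102157592773)
-15 x 378.4 404.1 y 237.2 279.4 c 391.0 258.1
0 x 379.4 404.1 y 232.0 270.4 c 391.5 250.9
15 x 380.8 404.6 y 226.2 259.0 c 392.5 242.4
```

```bash
python3 -c "
from go import *
I=env.read_camera('scene')['color']
for y in range(224,284,1): print(y,*['%3d,%3d,%3d'%tuple(I[y,int(round(x+ (258-y)*.26))]) for x in (383,388,391,394,399)])"
```

```text
224  10, 10, 12  66, 68, 75  76, 78, 85  17, 18, 22 111,121,122
225  10, 10,  9  70, 72, 77  75, 78, 84  23, 22, 22  87, 97,102
226  18, 18, 21  63, 65, 71  75, 79, 84  38, 39, 43  70, 82, 90
227  21, 23, 21  59, 63, 69  74, 77, 83  37, 42, 47  69, 84, 93
228  24, 23, 21  60, 65, 72  71, 74, 81  40, 51, 55  74, 92,102
229  25, 27, 27  64, 68, 75  69, 73, 79  30, 36, 41  85,105,116
230  41, 42, 42  51, 66, 76  72, 76, 82  43, 56, 60  74, 93,102
231  36, 40, 40  48, 65, 79  71, 74, 83  60, 74, 84  79, 98,110
232  38, 40, 40  45, 68, 86  71, 76, 84  69, 87, 97  80, 99,111
233  39, 38, 35  23, 66, 89  59, 76, 87  50, 71, 84  75, 95,105
234  47, 37, 33  23, 65, 88  44, 74, 94  45, 62, 74  73, 90,101
235  57, 38, 23  24, 66, 88  23, 72, 98  58, 59, 65  73, 91,101
236  61, 37, 18  22, 65, 89  22, 72, 98  92, 66, 57  70, 86, 95
237  61, 40, 20  36, 59, 77  19, 71, 97  43, 66, 84  62, 60, 64
238  63, 38, 21  46, 54, 64  23, 71, 96  54, 60, 68  67, 50, 43
239  66, 39, 21  58, 46, 39  31, 65, 84 102, 69, 51  60, 41, 31
240  62, 37, 16  68, 42, 23  56, 52, 58 129, 80, 35  60, 36, 18
241  60, 35,
[... 2039 characters left out ...]
  15, 27, 35  43, 59, 69  28, 33, 40  20, 27, 33  45, 60, 68
274  30, 41, 52  45, 62, 72  24, 32, 38  37, 52, 61  39, 51, 58
275  36, 52, 63  37, 50, 58  24, 34, 41  46, 67, 79  36, 48, 57
276  50, 69, 84  24, 36, 40  34, 47, 57  49, 66, 79  46, 60, 69
277  50, 70, 84  43, 58, 68  47, 64, 75  38, 54, 62  51, 67, 75
278  53, 71, 84  54, 73, 86  48, 66, 77  30, 41, 47  50, 66, 77
279  46, 64, 76  54, 74, 86  49, 66, 77  23, 32, 38  49, 66, 77
280  52, 70, 84  38, 52, 60  55, 75, 86  31, 42, 50  38, 51, 59
281  53, 71, 83  39, 51, 60  60, 80, 94  44, 61, 71  32, 40, 47
282  51, 70, 81  39, 54, 64  62, 83, 99  53, 71, 84  27, 35, 41
283  52, 69, 82  45, 61, 71  61, 80, 95  52, 73, 85  17, 22, 24
```

```bash
cat > len.py <<'E'
from go import *
o=env.get_obs();p=np.array(o["tool_pos"]);y=np.radians(o["tool_rot"][2]);tx=np.array([np.cos(y),np.sin(y),0]);ty=np.array([np.sin(y),-np.cos(y),0]);col=p+.0045*tx-.009*ez
c=env.read_camera("scene")
for th in (-6,-3,0,3,6,9,12):
    t=np.radians(th);a=np.cos(t)*ez-np.sin(t)*tx;e=np.cos(t)*tx+np.sin(t)*ez
    f=lambda b,r:max(proj(c,col+a*(b-.145)+r*(np.cos(s)*e+np.sin(s)*ty))[1] for s in np.linspace(0,6.3,80))
    j,bo=f(.1,.008),f(0,.022);print(th,"junction",round(j,1),"bottom",round(bo,1),"len",round(bo-j,1))
E
python3 len.py
```

```text
-6 junction 240.0 bottom 274.1 len 34.1
-3 junction 239.5 bottom 272.2 len 32.7
0 junction 238.9 bottom 270.2 len 31.3
3 junction 238.3 bottom 268.0 len 29.8
6 junction 237.6 bottom 265.8 len 28.2
9 junction 236.9 bottom 263.6 len 26.6
12 junction 236.2 bottom 261.2 len 25.0
```

```bash
cat > topb.py <<'E'
from go import *
o=env.get_obs();p=np.array(o["tool_pos"]);y=np.radians(o["tool_rot"][2]);tx=np.array([np.cos(y),np.sin(y),0]);ty=np.array([np.sin(y),-np.cos(y),0]);col=p+.0045*tx-.009*ez
c=env.read_camera("top");I=c["color"].astype(int)
for th in (-9,-6,-3,0,3,6,9):
    t=np.radians(th);a=np.cos(t)*ez-np.sin(t)*tx;e=np.cos(t)*tx+np.sin(t)*ez
    A=np.array([proj(c,col-a*.145+.022*(np.cos(s)*e+np.sin(s)*ty)) for s in np.linspace(0,6.3,80)]);print(th,"bottom circle x",A.min(0).round(1),A.max(0).round(1))
m=((I[...,0]-I[...,2])>20);w=A.mean(0).astype(int)
P=np.argwhere(m[w[1]-25:w[1]+25,w[0]-30:w[0]+30])+[w[1]-25,w[0]-30]
for r in np.unique(P[:,0]): print(r,P[P[:,0]==r][:,1].min(),P[P[:,0]==r][:,1].max(),(P[:,0]==r).sum())
E
python3 topb.py
```

```text
-9 bottom circle x [403.3 256.8] [417.2 269.8]
-6 bottom circle x [402.6 254.5] [416.4 267.6]
-3 bottom circle x [401.9 252.1] [415.6 265.5]
0 bottom circle x [401.3 249.8] [414.9 263.3]
3 bottom circle x [400.6 247.5] [414.2 261. ]
6 bottom circle x [400.1 245.2] [413.6 258.7]
9 bottom circle x [399.5 242.8] [413.  256.4]
254 414 416 3
257 416 418 3
258 413 419 7
259 414 420 7
260 408 416 5
261 406 413 8
262 405 417 13
263 406 416 11
264 407 415 9
265 407 422 10
266 408 421 9
267 418 421 4
268 418 421 4
269 417 420 3
```

```bash
sed -i 's/m=((I\[...,0\]-I\[...,2\])>20)/m=((I[...,0]-I[...,1])>12)/' topb.py; python3 topb.py | tail -n +8; python3 -c "
from go import *
I=env.read_camera('top')['color']
for y in range(252,270): print(y,*['%d,%d,%d'%tuple(I[y,x]) for x in range(400,420,2)])"
```

```text
254 414 415 2
257 417 418 2
258 413 419 7
259 414 420 7
260 408 419 8
261 406 412 7
262 405 418 14
263 406 417 12
264 407 416 10
265 407 415 9
266 408 414 7
267 411 411 1
252 29,48,48 23,42,41 22,36,39 19,29,30 20,23,20 21,19,18 23,20,18 21,19,17 21,21,19 18,18,17
253 23,40,40 22,34,34 23,28,29 22,19,19 23,19,18 22,18,17 23,21,19 22,20,17 22,17,13 12,23,28
254 19,30,30 18,18,18 22,20,18 22,18,18 23,20,20 22,20,18 21,18,18 42,25,13 45,27,15 30,27,28
255 83,101,87 11,10,11 22,19,19 27,27,26 26,24,25 21,20,19 20,18,18 39,34,32 38,38,38 43,42,43
256 69,94,62 10,9,10 22,20,18 30,29,29 26,24,26 23,20,19 24,23,21 44,43,45 47,47,47 39,39,39
257 68,93,60 11,13,14 22,20,20 21,19,19 22,20,20 21,19,18 22,22,18 39,38,38 47,35,28 43,33,25
258 69,94,63 62,74,78 18,18,18 23,19,21 19,18,17 22,21,20 26,19,16 45,27,11 59,33,14 63,36,13
259 88,103,89 99,100,94 13,12,12 19,18,18 20,16,14 28,21,14 55,58,58 48,33,20 49,29,13 51,28,10
260 116,117,135 115,114,112 9,11,8 7,7,4 34,19,8 44,24,8 52,44,38 58,60,61 59,56,52 56,50,44
261 139,138,139 116,115,113 10,10,10 24,14,4 44,25,10 45,25,8 47,27,11 51,38,29 54,47,39 54,48,36
262 135,139,139 140,140,138 34,30,27 44,26,11 43,24,10 46,25,10 46,23,8 47,26,11 47,25,9 51,106,112
263 51,51,49 28,29,28 26,30,31 44,24,9 44,25,9 47,27,13 46,24,11 49,28,13 46,35,29 32,67,88
264 28,26,29 27,28,28 13,78,76 32,56,51 45,25,6 45,24,6 48,28,12 48,28,11 36,38,37 31,71,92
265 27,27,28 27,28,29 0,110,108 24,28,22 43,28,13 46,26,9 48,28,13 49,38,16 43,64,43 16,63,84
266 25,27,26 21,53,52 0,120,116 23,31,15 26,35,17 42,39,27 39,37,16 45,61,28 48,66,31 25,57,67
267 23,26,25 0,104,101 14,34,40 25,34,17 24,34,17 46,51,48 30,43,19 45,63,30 51,71,35 69,96,48
268 28,27,29 17,47,60 14,15,13 23,31,13 24,34,14 42,49,44 38,45,34 41,59,29 49,67,33 77,107,53
269 27,29,27 2,60,81 18,20,19 23,33,13 25,35,17 32,40,28 50,56,54 34,46,23 61,85,42 68,96,49
```

```bash
cat > bot.py <<'E'
import sys
from go import *
o=env.get_obs();p=np.array(o["tool_pos"]);y=np.radians(o["tool_rot"][2]);tx=np.array([np.cos(y),np.sin(y),0]);ty=np.array([np.sin(y),-np.cos(y),0]);col=p+.0045*tx-.009*ez
T=env.read_camera("top");S=env.read_camera("scene");B=col-.145*ez
print(o["time_s"],"B",B, proj(T,B),proj(S,B))
R=[]
for c,q in ((T,proj(T,B)),(S,proj(S,B))):
    I=c["color"].astype(int);m=((I[...,0]-I[...,1])>12)&((I[...,0]-I[...,2])>22)
    x0,y0=(q-[18,22]).astype(int);w=np.zeros_like(m);w[y0:y0+40,x0:x0+38]=1;m=cv2.morphologyEx((m&w).astype(np.uint8),cv2.MORPH_OPEN,np.ones((2,2),np.uint8))
    P=np.argwhere(m);ring=np.array([proj(c,B+.022*(np.cos(s)*tx+np.sin(s)*ty)) for s in np.linspace(0,6.3,80)])
    bot=P[:,0].max()+.5;k=P[(P[:,0]<=bot-2)&(P[:,0]>=bot-6)];xl,xr=np.median([[k[k[:,0]==r][:,1].min()-.5,k[k[:,0]==r][:,1].max()+.5] for r in np.unique(k[:,0])],axis=0)
    print("bot row",bot,"pred",ring[:,1].max().round(1),"x",xl,xr,"pred",ring[:,0].min().round(1),ring[:,0].max().round(1))
    R.append(q+[(xl+xr)/2-(ring[:,0].min()+ring[:,0].max())/2,bot-ring[:,1].max()])
C,g=tri(T,R[0],S,R[1]);d=C-B;print("bottom centre",C.round(4),"gap",round(g,4),"off along tx,ty,z",np.round([d@tx,d@ty,d[2]],4))
E
python3 bot.py; python3 bot.py
```

```text
14.7333 B [ 0.44638673 -0.41115255  0.30261411] [408.14700861 256.62393842] [388.55140205 263.50429421]
bot row 264.5 pred 263.4 x 408.0 416.5 pred 401.3 415.0
bot row 270.5 pred 270.4 x 385.5 399.5 pred 379.7 397.4
bottom centre [ 0.4444 -0.4222  0.3138] gap 0.0001 off along tx,ty,z [-0.0077  0.0082  0.0112]
14.8333 B [ 0.446611   -0.41095612  0.3023296 ] [408.0839338  256.55604379] [388.5230328  263.48389648]Traceback (most recent call last):
  File "bot.py", line 11, in <module>
    bot=P[:,0].max()+.5;k=P[(P[:,0]<=bot-2)&(P[:,0]>=bot-6)];xl,xr=np.median([[k[k[:,0]==r][:,1].min()-.5,k[k[:,0]==r][:,1].max()+.5] for r in np.unique(k[:,0])],axis=0)
        ~~~~~~~~~~^^
    return umr_maximum(a, axis, None, out, keepdims, initial, where)
ValueError: zero-size array to reduction operation maximum which has no identity
```

The bottom edge moves between pictures, so the bottle is still swinging in the grip. I let it settle.

```bash
for i in 1 2 3 4; do echo '[[[0, 0, 0], 0, 0.005], [[0, 0, 0], 0, 0.005], [[0, 0, 0], 0, 0.005], [[0, 0, 0], 0, 0.005], [[0, 0, 0], 0, 0.005], [[0, 0, 0], 0, 0.005], [[0, 0, 0], 0, 0.005], [[0, 0, 0], 0, 0.005]]' > m.json && python3 steer.py m.json 15 | grep -E 'time|force'; done; sed -i 's/    P=np.argwhere(m);ring/    P=np.argwhere(m)\n    if len(P)<8: print("none");continue\n    ring/; s/^C,g=/if len(R)==2: C,g=/' bot.py; for i in 1 2 3 4; do python3 bot.py; done
```

```text
time_s: 15.6
force: [0.7, 1.0, -3.7]
grasp_force: 15.0
time_s: 16.27
force: [-0.6, -0.5, -2.0]
grasp_force: 15.0
time_s: 16.93
force: [0.2, -0.8, -1.4]
grasp_force: 15.0
time_s: 17.6
force: [0.3, -0.0, -3.0]
grasp_force: 15.0
17.6 B [ 0.44637581 -0.41103492  0.30193041] [408.05244508 256.65674808] [388.46582527 263.65144584]
bot row 264.5 pred 263.4 x 408.0 415.0 pred 401.2 414.9
bot row 272.5 pred 270.6 x 384.5 399.5 pred 379.7 397.3
bottom centre [ 0.4462 -0.4218  0.3041] gap 0.0004 off along tx,ty,z [-0.006   0.0089  0.0022]
17.7 B [ 0.44639008 -0.41102875  0.30195538] [408.0540052  256.65043612] [388.46889629 263.64077873]
bot row 264.5 pred 263.4 x 408.0 416.5 pred 401.2 414.9
bot row 273.5 pred 270.5 x 385.0 399.0 pred 379.7 397.3
bottom centre [ 0.4466 -0.4236  0.302 ] gap 0.0032 off along tx,ty,z [-0.0066  0.0107  0.    ]
17.8 B [ 0.44641188 -0.41100553  0.30191817] [408.0458305  256.64397239] [388.46418382 263.64025484]
bot row 264.5 pred 263.4 x 408.0 416.5 pred 401.2 414.9
bot row 272.5 pred 270.5 x 384.5 399.5 pred 379.7 397.3
bottom centre [ 0.4457 -0.423   0.306 ] gap 0.0024 off along tx,ty,z [-0.0071  0.0097  0.0041]
17.9 B [ 0.44637349 -0.41101726  0.30191664] [408.04580255 256.65629469] [388.45866837 263.65141623]
bot row 264.5 pred 263.4 x 408.0 415.0 pred 401.2 414.9
bot row 272.5 pred 270.6 x 384.5 399.5 pred 379.6 397.3
bottom centre [ 0.4462 -0.4218  0.3041] gap 0.0004 off along tx,ty,z [-0.006   0.009   0.0022]
```

The bottle has settled: its bottom centre is at about (0.446, -0.422, 0.304). I shift by (-2.5, -7) mm in the tool axes and go down between the two bottles, measuring again on the way.

```bash
echo '[[[-0.001, -0.002, 0.006], 0, 0.005], [[-0.002, -0.004, 0.016], 0, 0.005], [[-0.0024, -0.006, 0.03], 0, 0.005], [[-0.0024, -0.007, 0.048], 0, 0.005], [[-0.0024, -0.007, 0.066], 0, 0.005], [[-0.0024, -0.007, 0.08], 0, 0.005], [[-0.0024, -0.007, 0.09], 0, 0.005], [[-0.0024, -0.007, 0.095], 0, 0.005]]' > m.json && python3 steer.py m.json 15;echo '[[[0, 0, 0], 0, 0.005], [[0, 0, 0.008], 0, 0.005], [[0, 0, 0.018], 0, 0.005], [[0, 0, 0.03], 0, 0.005], [[0, 0, 0.042], 0, 0.005], [[0, 0, 0.052], 0, 0.005], [[0, 0, 0.058], 0, 0.005], [[0, 0, 0.06], 0, 0.005]]' > m.json && python3 steer.py m.json 15;echo '[[[0, 0, 0], 0, 0.005], [[0, 0, 0], 0, 0.005], [[0, 0, 0], 0, 0.005], [[0, 0, 0], 0, 0.005], [[0, 0, 0], 0, 0.005], [[0, 0, 0], 0, 0.005], [[0, 0, 0], 0, 0.005], [[0, 0, 0], 0, 0.005]]' > m.json && python3 steer.py m.json 15; sed -i 's/    print("bot row"/    print([(r,k[k[:,0]==r][:,1].min(),k[k[:,0]==r][:,1].max()) for k in [P] for r in np.unique(P[:,0])[-9:]]);print("bot row"/' bot.py; python3 bot.py;python3 bot.py
```

```text
time_s: 18.67
tool_pos: [0.4364, -0.4082, 0.3593]
tool_rot: [-179.9, 0.0, 32.8]
force: [-0.3, -0.5, -2.9]
grip_width: 0.0145
grasp_force: 15.0
time_s: 19.33
tool_pos: [0.4364, -0.4083, 0.2993]
tool_rot: [-179.9, 0.0, 32.7]
force: [0.4, 0.2, -2.1]
grip_width: 0.015
grasp_force: 15.0
time_s: 20.0
tool_pos: [0.4368, -0.4089, 0.301]
tool_rot: [180.0, -0.0, 32.7]
force: [0.6, 0.3, -2.4]
grip_width: 0.0146
grasp_force: 15.0
20.0 B [ 0.44061597 -0.40644237  0.14701604] [394.25476532 266.53063252] [376.63741283 298.97099096]
[(np.int64(271), np.int64(396), np.int64(399)), (np.int64(272), np.int64(394), np.int64(400)), (np.int64(273), np.int64(394), np.int64(400))]
bot row 273.5 pred 272.7 x 395.5 399.5 pred 388.0 400.5
[(np.int64(299), np.int64(373), np.int64(387)), (np.int64(300), np.int64(373), np.int64(387)), (np.int64(301), np.int64(373), np.int64(387)), (np.int64(302), np.int64(373), np.int64(386)), (np.int64(303), np.int64(374), np.int64(386)), (np.int64(304), np.int64(374), np.int64(385)), (np.int64(305), np.int64(375), np.int64(385)), (np.int64(306), np.int64(376), np.int64(384)), (n
[... 369 characters left out ...]
(394), np.int64(400)), (np.int64(273), np.int64(394), np.int64(400))]
bot row 273.5 pred 272.7 x 395.5 399.5 pred 388.0 400.5
[(np.int64(299), np.int64(373), np.int64(387)), (np.int64(300), np.int64(373), np.int64(387)), (np.int64(301), np.int64(373), np.int64(386)), (np.int64(302), np.int64(373), np.int64(386)), (np.int64(303), np.int64(374), np.int64(386)), (np.int64(304), np.int64(375), np.int64(385)), (np.int64(305), np.int64(375), np.int64(385)), (np.int64(306), np.int64(377), np.int64(384)), (np.int64(307), np.int64(378), np.int64(382))]
bot row 307.5 pred 305.7 x 374.0 386.0 pred 368.7 384.6
bottom centre [ 0.4413 -0.4173  0.1495] gap 0.0005 off along tx,ty,z [-0.0053  0.0096  0.0026]
```

Measured bottom centre (0.441, -0.417) is within 1 mm of the ring (0.4403, -0.4173), so I lower it.

```bash
echo '[[[0, 0, 0.01], 0, 0.005], [[0, 0, 0.025], 0, 0.005], [[0, 0, 0.045], 0, 0.005], [[0, 0, 0.065], 0, 0.005], [[0, 0, 0.085], 0, 0.005], [[0, 0, 0.105], 0, 0.005], [[0, 0, 0.118], 0, 0.005], [[0, 0, 0.124], 0, 0.005]]' > m.json && python3 steer.py m.json 15;echo '[[[0, 0, 0], 0, 0.005], [[0, 0, 0.002], 0, 0.005], [[0, 0, 0.004], 0, 0.005], [[0, 0, 0.006], 0, 0.005], [[0, 0, 0.008], 0, 0.005], [[0, 0, 0.01], 0, 0.005], [[0, 0, 0.011], 0, 0.005], [[0, 0, 0.011], 0, 0.005]]' > m.json && python3 steer.py m.json 15; python3 bot.py
```

```text
time_s: 20.87
tool_pos: [0.4359, -0.4077, 0.1743]
tool_rot: [-179.8, 0.1, 32.7]
force: [-0.3, 0.4, -1.9]
grip_width: 0.0152
grasp_force: 15.0
time_s: 21.53
tool_pos: [0.4368, -0.4087, 0.1658]
tool_rot: [-180.0, -0.0, 32.7]
force: [0.0, -0.3, -2.5]
grip_width: 0.015
grasp_force: 15.0
21.5333 B [ 0.44053558 -0.40629383  0.01175789] [385.41758628 272.99117954] [370.02887941 324.62909866]
[(np.int64(278), np.int64(386), np.int64(391)), (np.int64(279), np.int64(386), np.int64(391)), (np.int64(280), np.int64(388), np.int64(389))]
bot row 280.5 pred 278.8 x 385.5 391.5 pred 379.6 391.2
[(np.int64(325), np.int64(367), np.int64(379)), (np.int64(326), np.int64(367), np.int64(379)), (np.int64(327), np.int64(366), np.int64(379)), (np.int64(328), np.int64(366), np.int64(379)), (np.int64(329), np.int64(367), np.int64(379)), (np.int64(330), np.int64(367), np.int64(379)), (np.int64(331), np.int64(368), np.int64(378)), (np.int64(332), np.int64(369), np.int64(377)), (np.int64(333), np.int64(371), np.int64(376))]
bot row 333.5 pred 331.2 x 366.5 379.5 pred 362.7 377.4
bottom centre [ 0.4375 -0.4185  0.0171] gap 0.0007 off along tx,ty,z [-0.0092  0.0086  0.0053]
```

```bash
echo '[[[0.001, 0, 0.001], 0, 0.005], [[0.002, 0, 0.002], 0, 0.005], [[0.002, 0, 0.003], 0, 0.005], [[0.002, 0, 0.004], 0, 0.005], [[0.002, 0, 0.005], 0, 0.005], [[0.002, 0, 0.005], 0, 0.005]]' > m.json && python3 steer.py m.json  15; echo '[[[0, 0, 0.0005], 0, 0.005], [[0, 0, 0.001], 0, 0.005], [[0, 0, 0.0015], 0, 0.005], [[0, 0, 0.002], 0, 0.005], [[0, 0, 0.002], 0, 0.005]]' > m.json && python3 steer.py m.json; echo '[[[0, 0, 0.0005], 0, 0.005], [[0, 0, 0.001], 0, 0.005], [[0, 0, 0.0015], 0, 0.005], [[0, 0, 0.002], 0, 0.005], [[0, 0, 0.002], 0, 0.005]]' > m.json && python3 steer.py m.json
```

```text
time_s: 22.13
tool_pos: [0.4395, -0.4097, 0.1632]
tool_rot: [179.7, -0.1, 32.7]
force: [-0.9, -0.8, 8.3]
grip_width: 0.0148
grasp_force: 15.0
time_s: 22.55
tool_pos: [0.4401, -0.411, 0.1628]
tool_rot: [179.5, -0.1, 32.7]
force: [-1.1, -2.1, 12.5]
grip_width: 0.0147
grasp_force: 15.0
time_s: 22.97
tool_pos: [0.4404, -0.4125, 0.1624]
tool_rot: [179.4, -0.1, 32.7]
force: [-1.2, -2.8, 18.0]
grip_width: 0.0147
grasp_force: 15.0
```

```bash
echo '[[[0, 0.001, -0.002], 0, 0.005], [[0, 0.002, -0.004], 0, 0.005], [[0, 0.004, -0.005], 0, 0.005], [[0, 0.006, -0.0055], 0, 0.005], [[0, 0.008, -0.0055], 0, 0.005], [[0, 0.008, -0.0055], 0, 0.005]]' > m.json && python3 steer.py m.json 15; python3 bot.py
```

```text
time_s: 23.47
tool_pos: [0.443, -0.4149, 0.1629]
tool_rot: [180.0, -0.0, 32.7]
force: [-0.6, 0.7, 6.1]
grip_width: 0.0143
grasp_force: 15.0
23.4667 B [ 0.44676524 -0.4124432   0.00890083] [387.26958547 272.19380594] [372.80341095 325.19280437]
[(np.int64(277), np.int64(389), np.int64(391)), (np.int64(278), np.int64(387), np.int64(391)), (np.int64(279), np.int64(387), np.int64(390))]
bot row 279.5 pred 277.9 x 388.5 391.5 pred 381.5 393.0
[(np.int64(325), np.int64(367), np.int64(380)), (np.int64(326), np.int64(367), np.int64(380)), (np.int64(327), np.int64(367), np.int64(380)), (np.int64(328), np.int64(367), np.int64(380)), (np.int64(329), np.int64(367), np.int64(379)), (np.int64(330), np.int64(367), np.int64(379)), (np.int64(331), np.int64(368), np.int64(379)), (np.int64(332), np.int64(369), np.int64(377)), (np.int64(333), np.int64(371), np.int64(376))]
bot row 333.5 pred 331.8 x 366.5 379.5 pred 365.5 380.2
bottom centre [ 0.44   -0.4205  0.0182] gap 0.006 off along tx,ty,z [-0.01    0.0031  0.0093]
```

```bash
echo '[[[0, 0, -0.002], 0, 0.005], [[0, 0, -0.004], 0, 0.005], [[0, 0, -0.006], 0, 0.005], [[-0.002, 0, -0.006], 0, 0.005], [[-0.004, 0, -0.006], 0, 0.005], [[-0.004, 0, -0.006], 0, 0.005], [[-0.004, 0, -0.006], 0, 0.005]]' > m.json && python3 steer.py m.json 15; python3 bot.py
```

```text
time_s: 24.15
tool_pos: [0.439, -0.4168, 0.1682]
tool_rot: [-180.0, 0.0, 32.7]
force: [-0.1, -0.8, -2.0]
grip_width: 0.0147
grasp_force: 15.0
24.15 B [ 0.44277237 -0.41432692  0.01418662] [387.75476567 273.10826062] [372.71762456 325.4801448 ]
[(np.int64(278), np.int64(389), np.int64(391)), (np.int64(279), np.int64(387), np.int64(393)), (np.int64(280), np.int64(387), np.int64(393)), (np.int64(281), np.int64(388), np.int64(391))]
bot row 281.5 pred 278.9 x 387.5 392.5 pred 382.0 393.5
[(np.int64(326), np.int64(367), np.int64(380)), (np.int64(327), np.int64(367), np.int64(380)), (np.int64(328), np.int64(367), np.int64(380)), (np.int64(329), np.int64(367), np.int64(380)), (np.int64(330), np.int64(367), np.int64(380)), (np.int64(331), np.int64(368), np.int64(380)), (np.int64(332), np.int64(369), np.int64(379)), (np.int64(333), np.int64(370), np.int64(378)), (np.int64(334), np.int64(372), np.int64(377))]
bot row 334.5 pred 332.1 x 367.0 380.5 pred 365.3 380.1
bottom centre [ 0.4342 -0.4237  0.0222] gap 0.0004 off along tx,ty,z [-0.0123  0.0033  0.008 ]
```

```bash
echo '[[[0, -0.001, 0.001], 0, 0.005], [[0.001, -0.002, 0.002], 0, 0.005], [[0.001, -0.002, 0.003], 0, 0.005], [[0.001, -0.002, 0.004], 0, 0.005], [[0.001, -0.002, 0.0045], 0, 0.005], [[0.001, -0.002, 0.0045], 0, 0.005]]' > m.json && python3 steer.py m.json 15; echo '[[[0, 0, 0.0003], 0, 0.005], [[0, 0, 0.0006], 0, 0.005], [[0, 0, 0.0006], 0, 0.005]]' > m.json && python3 steer.py m.json
```

```text
time_s: 24.75
tool_pos: [0.4392, -0.4143, 0.1638]
tool_rot: [-180.0, -0.0, 32.7]
force: [0.3, -0.3, -2.8]
grip_width: 0.0147
grasp_force: 15.0
time_s: 25.0
tool_pos: [0.4392, -0.4145, 0.1633]
tool_rot: [-180.0, 0.0, 32.7]
force: [0.7, 0.2, -3.5]
grip_width: 0.0149
grasp_force: 15.0
```

```bash
echo '[[[0, 0, 0.0005], 0, 0.005], [[0, 0, 0.001], 0, 0.005], [[0, 0, 0.0015], 0, 0.005], [[0, 0, 0.0015], 0, 0.005]]' > m.json && python3 steer.py m.json; echo '[[[0, 0, 0.0004], 0, 0.005], [[0, 0, 0.0008], 0, 0.005], [[0, 0, 0.001], 0, 0.005], [[0, 0, 0.001], 0, 0.005]]' > m.json && python3 steer.py m.json
```

```text
time_s: 25.33
tool_pos: [0.4395, -0.4149, 0.1627]
tool_rot: [179.9, -0.0, 32.7]
force: [0.0, -0.3, 2.8]
grip_width: 0.0151
grasp_force: 15.0
time_s: 25.67
tool_pos: [0.4399, -0.4154, 0.1627]
tool_rot: [179.9, -0.1, 32.7]
force: [0.2, 1.8, 8.9]
grip_width: 0.0149
grasp_force: 15.0
```

```bash
echo '[[[0, 0, -0.0008], 0, 0.005], [[0, 0, -0.0008], 0, 0.005], [[0, 0, -0.0008], 0, 0.005], [[0, 0, -0.0008], 0, 0.005]]' > m.json && python3 steer.py m.json 3; echo '[[[0, 0, -0.0008], 0, 0.015], [[0, 0, -0.0008], 0, 0.016], [[0, 0, -0.0008], 0, 0.017], [[0, 0, -0.0008], 0, 0.018], [[0, 0, -0.0008], 0, 0.02], [[0, 0, -0.0008], 0, 0.024], [[0, 0, -0.0008], 0, 0.028], [[0, 0, -0.0008], 0, 0.03]]' > m.json && python3 steer.py m.json 3; python3 bot.py
```

```text
time_s: 26.0
tool_pos: [0.4393, -0.4147, 0.162]
tool_rot: [180.0, -0.0, 32.7]
force: [-1.3, 0.4, 5.5]
grip_width: 0.0156
grasp_force: 3.0
time_s: 26.67
tool_pos: [0.4392, -0.4144, 0.1623]
tool_rot: [-180.0, -0.0, 32.7]
force: [-0.5, -0.3, 0.3]
grip_width: 0.0272
grasp_force: 0.0
26.6667 B [ 0.44300292 -0.41194718  0.00834317] [386.81844011 273.08316339] [371.86928848 325.94356006]
[(np.int64(278), np.int64(388), np.int64(391)), (np.int64(279), np.int64(387), np.int64(391)), (np.int64(280), np.int64(387), np.int64(388))]
bot row 280.5 pred 278.8 x 387.5 391.5 pred 381.1 392.6
[(np.int64(326), np.int64(367), np.int64(379)), (np.int64(327), np.int64(366), np.int64(380)), (np.int64(328), np.int64(366), np.int64(380)), (np.int64(329), np.int64(367), np.int64(379)), (np.int64(330), np.int64(367), np.int64(379)), (np.int64(331), np.int64(368), np.int64(379)), (np.int64(332), np.int64(368), np.int64(378)), (np.int64(333), np.int64(370), np.int64(377)), (np.int64(334), np.int64(372), np.int64(375))]
bot row 334.5 pred 332.5 x 367.0 379.5 pred 364.5 379.2
bottom centre [ 0.4379 -0.4214  0.0153] gap 0.0025 off along tx,ty,z [-0.0094  0.0052  0.007 ]
```

Released and standing. I lift straight up and away.

```bash
echo '[[[0, 0, -0.01], 0, 0.03], [[0, 0, -0.03], 0, 0.03], [[0, 0, -0.06], 0, 0.03], [[0, 0, -0.1], 0, 0.03], [[0, 0, -0.14], 0, 0.03], [[0, 0, -0.18], 0, 0.03], [[0, 0, -0.22], 0, 0.03], [[0, 0, -0.26], 0, 0.03]]' > m.json && python3 steer.py m.json; echo '[[[-0.02, -0.02, 0], 0, 0.03], [[-0.03, -0.05, 0], 0, 0.03], [[-0.03, -0.09, 0], 0, 0.03], [[-0.03, -0.13, 0], 0, 0.03], [[-0.03, -0.17, 0], 0, 0.03], [[-0.03, -0.2, 0], 0, 0.03], [[-0.03, -0.22, 0], 0, 0.03], [[-0.03, -0.22, 0], 0, 0.03]]' > m.json && python3 steer.py m.json
cat > fin.py <<'E'
from go import *
T=env.read_camera("top");S=env.read_camera("scene");print(env.get_obs()["time_s"])
for X,Y in ((.4403,-.4173),):
  R=[]
  for c,nm in ((T,"top"),(S,"scene")):
    I=c["color"].astype(int);m=((I[...,0]-I[...,1])>12)&((I[...,0]-I[...,2])>22)
    q=proj(c,np.array([X,Y,.05]));x0,y0=(q-[22,30]).astype(int);w=np.zeros_like(m);w[y0:y0+60,x0:x0+44]=1
    m=cv2.morphologyEx((m&w).astype(np.uint8),cv2.MORPH_CLOSE,np.ones((5,5),np.uint8));k,l,st,ce=cv2.connectedComponentsWithStats(m)
    P=np.argwhere(l==1+np.argmax(st[1:,4]))[:,::-1]
    A=np.array([proj(c,np.array([X+.022*np.cos(s),Y+.022*np.sin(s),.006+b])) for b in (0,.093) for s in np.linspace(0,6.3,80)])
    print(nm,"blob",P.min(0)-.5,P.max(0)+.5,"upright at the ring",A.min(0).round(1),A.max(0).round(1))
E
python3 fin.py; sed -i 's/^ctr=\[\]/ctr=[];import sys/' m.py; python3 m.py | grep -E 'red|green|purple|orange'
```

```text
time_s: 27.43
tool_pos: [0.4386, -0.4142, 0.4256]
tool_rot: [179.9, -0.1, 32.7]
force: [0.6, -0.5, 1.1]
grip_width: 0.03
grasp_force: 0.0
time_s: 28.1
tool_pos: [0.3009, -0.257, 0.4258]
tool_rot: [179.8, -0.3, 32.9]
force: [-0.7, -0.5, 2.2]
grip_width: 0.0303
grasp_force: 0.0
28.2
top blob [395.5 268.5] [398.5 272.5] upright at the ring [382.  264.1] [399.9 280.1]
scene blob [364.5 303.5] [383.5 333.5] upright at the ring [365.3 304.4] [385.  334.7]Traceback (most recent call last):
  File "m.py", line 28, in <module>
    m,o=blob(c,b,lo,hi);n,l,st,ce=cv2.connectedComponentsWithStats(m);i=1+np.argmax(st[1:,4]);g.append(ce[i]+o)
                                                                          ~~~~~~~~~^^^^^^^^^^
    return _wrapfunc(a, 'argmax', axis=axis, out=out, **kwds)
    return bound(*args, **kwds)
ValueError: attempt to get argmax of an empty sequence
```

The scene view has the blue body within 1 px of upright on the ring. I compare the bystanders in the first and the current scene picture.

Run:
```python
from go import *
a=cv2.imread("pics/scene0.png");c=env.read_camera("scene");b=c["color"]
for nm,lo,hi,(x0,y0,x1,y1) in (("red",(0,150,60),(8,255,255),(325,285,362,340)),("green",(70,80,20),(95,255,255),(390,300,422,350)),("purple",(155,70,50),(175,255,255),(180,165,195,185)),("orange",(5,180,120),(14,255,255),(176,178,192,192))):
    for I in (a,b):
        m=cv2.inRange(cv2.cvtColor(I[y0:y1,x0:x1],cv2.COLOR_BGR2HSV),lo,hi);n,l,st,ce=cv2.connectedComponentsWithStats(m)
        if n>1: i=1+np.argmax(st[1:,4]);print(nm,(ce[i]+[x0,y0]).round(2),st[i,4])
        else: print(nm,"hidden")
d=cv2.absdiff(a,b).max(2)>50;n,l,st,ce=cv2.connectedComponentsWithStats(d.astype(np.uint8))
for i in range(1,n):
    if st[i,4]>12: print(st[i])
print(env.get_obs()["time_s"],env.get_obs()["force"])
```

```text
red [343.34 319.76] 140
red [343.3  320.11] 152
green [403.75 333.39] 157
green [403.81 333.33] 153
purple [186.31 171.93] 42
purple [186.27 171.85] 41
orange [182.92 182.69] 36
orange [183.06 182.69] 36
[ 56  54  50  24 230]
[273  54  47  15 149]
[ 232   60  111   76 2723]
[250  79   7   5  14]
[  65   87  176   73 4221]
[198  93   8  21  73]
[ 96 123  11  14  96]
[313 129  16  10  66]
[204 157  17  44 322]
[   0  161  138  129 5519]
[126 161  32  35 365]
[ 263  162   89   75 2511]
[  0 169  29  17 288]
[ 123  179   41   69 1023]
[106 189  22  31 283]
[284 208  16  11  96]
[296 216   5  17  52]
[138 275   7  10  32]
[181 275   8  23  76]
[108 293  34  39 449]
[376 296   6   5  20]
[367 305  17  14 168]
[192 317  51  39 876]
[365 319  15   6  34]
[113 333  46  36 315]
[157 353  11   7  40]
28.35 [ 0.01479024  0.1785173  -0.60650278]
```

Bystanders have not moved and the robot is clear of everything, so I hand in.

```bash
python3 -c "
from cell import env
print(env.sign_off())"
```

```text
the job is handed in; nothing more can be done
None
```

The blue bottle was released, the sleeve snapped home, and the bottle stands upright on the middle ring, about 2 mm off centre by the scene camera. The red and green bottles and both jars have not moved; I did not measure the white bottle separately. I handed the job in at about 28 s with the robot clear; the hand-in returned no verdict.

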